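# Knock the dowels home and fit the engine side cover

### The arm

A 7-joint arm with a two-finger parallel gripper is mounted at the origin on the work surface. World frame = base frame: x ahead of the robot, y to its left, z up, the work surface at z = 0. Lengths are in m, angles in rad, forces in N, time in s.
With the tool pointing down it reaches from about 0.4 to 0.875 m from the base axis. Payload 19.3 kg.
Tool frame: the origin (TCP) lies at the very end of the fingers, on their centre line; the grasp point (between the pads) lies 19 mm behind it; z points along the fingers, y is the line along which they close (so a half turn about z gives the same grasp; the last joint's range is limited). The gripper opens to 85 mm and grips with 20 to 120 N. Pads are 22 mm wide; open, the fingers measure 114 mm over their backs; the gripper's body (76 mm by 85 mm) begins 54 mm behind the grasp point. The pads swing forward as they close: fully open they stand 13 mm farther back than shut.
Start: joints at [-1.372, 0.521, -0.036, 1.599, 0.021, 1.021, -0.113], TCP at [0.166, 0.603, 0.231] pointing down, gripper open.
Joint ranges: [-2.91, 2.91], [-0.3, 2.13], [-1.5, 1.42], [0.17, 2.43], [-1.26, 4.41], [0.16, 1.93], [-2.52, 2.52]. Speed limits (rad/s): [1.89, 1.89, 2.39, 2.39, 3.01, 3.01, 3.01].

### API

Orientations are given as a 3x3 rotation matrix whose columns are the frame's x, y, z axes.
In Python, from rig import r gives the robot as it stands.
- The arm moves only by the shell command python3 -m pendant 'ROWS' [OPENING] [FORCE]. ROWS is JSON, a list that holds one entry, the list of rows, each a list of 6 numbers: the shift along the tool's x, y, z in mm, then the turn, a rotation vector about the tool's x, y, z in rad. In form: [[[x, y, z, wx, wy, wz], ...]]. A call has exactly 8 rows; each row shifts and turns the commanded pose from where the row before left it, along the tool's axes as they then stand; what a row does not reach is not made up. A row lasts 1/8 s, in which the tool goes at most 62.5 mm and 10.7 degrees, less where a joint would pass 70% of its speed; a pose out of reach is approached as far as the arm can. A call with a gripper value outside its range is refused whole. OPENING is the opening, from 0 (shut) to 1 (fully open), set as the call begins (- or left out, the last holds). The fingers move at their own pace and stop on an object; FORCE is the grip in N (left out, the last holds). Time passes only in rows, so rows that do not move let the fingers close, or fill a call up. It gives the time, the measured TCP pose, the force, the opening and the grip force at its end, in the units of the state.
- r.get_obs(): the state, without advancing time (a new reading comes with each control period).
- r.capture(name): name is "side" or "top"; returns a dict with "frame" (400x640x3 uint8, red, green, blue), "z_map" (400x640 float32, m along the optical axis (not along the pixel's ray), 0 where there is no reading), "mtx" (3x3 intrinsics, pixels), "k1" (the pictures are not rectified: a ray, as slopes to the right and down, at radius r is drawn at 1 + k1 r^2 times it, then the intrinsics apply), "R" (3x3) and "t" (3): a world point X has camera coordinates R X + t. Camera axes: x right, y down, z forward; pixel columns grow to the right and rows downward; lengths in m; the calibration is good to about 2 mm. A picture is of the moment at which its call begins.
- r.finish_job(): hands the job in; it is judged then, once.
The state is a dict: "clock": time; "joints": joint angles; "dq": joint speeds; "joint_torque": joint torques, N m; "position": TCP position; "eef_rot": TCP orientation; "wrist_force": force on the tool from outside, world axes, zero at the start; "ft_torque": the same for the moment, N m; "finger_gap": finger opening in m; "grip_force": force on a finger pad.
Only numpy, scipy, OpenCV 4.12 (cv2) and the standard library are available. Lean on these libraries where they do the work, as an engineer would, in place of code of your own. Each camera call takes 0.05 s, during which the arm holds its last target. There are 200 camera calls.

### The job

The two hollow spring dowels in the top face of the crankcase have only been started: knock each of them fully home with brisk blows of the soft-faced mallet, then put the mallet back down on the bench. Then pick up the side cover by its oil filler cap and lower it over the two dowels, without dropping it, until it sits flush all round on the crankcase. Leave the multimeter, battery, bolt dish and spray can where they are, and keep the gripper off the dowels.

Things in the scene. Friction and masses are not known exactly. Their poses are not given: they have to be found in the camera images.
- crankcase: Aluminium crankcase half, fixed on timber blocks, left or right on the bench (cover on the other side), machined face up, 100 mm above the bench. From above a pear 166 mm long (x) and 116 mm wide; clutch and gear inside, below the face. Origin on the bench under the middle; narrow end to +x. Lugs outside the pear, 28 mm wide, carry dowel a (x -66, y +58 mm) and dowel b (x +70, y -44 mm).
- crankcase_face (a point): Point on the level of the crankcase's joint face, above the crankcase's origin (100 mm above the bench). Same axes as the crankcase.
- dowel_a (a joint): How far dowel a has been driven down, in m: 0 = stands 24 mm above the joint face, 0.014 = fully home on its shoulder, standing 10 mm above the face. It starts between 0 and 0.005. A tight fit: about 14 N moves it slowly, some 5 N more at 0.25 m/s; it does not spring back but stays where it is left.
- dowel_b (a joint): The same for dowel b (0 to 0.014 m, home at 0.014).
- dowel_a_top (a point): Centre of the top of dowel a: an upright hollow steel sleeve, split down one side, 14 mm outside diameter, its top edge chamfered over 3 mm.
- dowel_b_top (a point): Centre of the top of dowel b, the same kind of sleeve, 170 mm from dowel a.
- cover: Aluminium side cover, 0.6 kg, same pear outline, lying flange down on the bench. Origin: middle of its underside. Fitted, it has the crankcase's x, y and heading, with its origin on the face. Rim and lugs 16 mm thick, middle 26 mm. On top the black oil filler cap: a disc 50 mm wide, 2 mm thick, and an upright wing 46 mm long (along x), 15 mm wide (y), 26 mm tall, top at 54 mm.
- cover_grip (a point): Point to grip the filler cap's wing: over the cover's origin, 49 mm above its underside, 5 mm below the wing's top. The fingers close along the cover's y.
- cover_bore_a (a point): Centre of the mouth of the bore for dowel a, in the underside of the cover's lug at x -66, y +58 mm: a blind bore 16 mm wide and 12.5 mm deep (a smaller bolt hole shows on top of the lug).
- cover_bore_b (a point): Centre of the mouth of the bore for dowel b, of the same size, in the underside of the cover's lug at x +70, y -44 mm.
- mallet: Soft-faced mallet, 0.55 kg (nearly all in the head), standing on one nylon face with its handle level; stays so when let go. Head: upright cylinder 44 mm wide, 76 mm tall. Wooden handle 24 mm wide (y), 30 mm tall, its middle 38 mm above the lower face, reaching along -x to 174 mm from the head's axis. Origin: centre of the lower face; z up the head.
- mallet_grip (a point): Point in the middle of the handle, 52 mm from the head's axis, to grip across (fingers close along the mallet's y). Grip firmly: a blow can tip the handle in the fingers, head end up.
- mallet_face (a point): Centre of the head's lower (striking) face.
- mallet_head (a point): Middle of the mallet's head, 38 mm above its lower face (38 mm above the bench when it stands on it).
- multimeter: Black multimeter lying on the bench, 145 x 75 x 46 mm, origin in the middle of its underside; to be left alone.
- battery: Motorcycle battery, 87 x 150 x 114 mm, 3 kg, origin in the middle of its underside; to be left alone.
- bolt_dish: Round steel dish with the cover's bolts, 112 mm wide, 24 mm tall, origin in the middle of its underside; to be left alone.
- spray_can: Upright spray can, 60 mm wide, 150 mm tall, origin in the middle of its underside; to be left alone.
Mind the look-alikes: they are no part of the job. What is shaped like the mallet but red or yellow is not meant.

How it is judged:
By the outcome, as a careful person would: the job done as asked, in the order asked, and still so for the second after the job is handed in, with the robot touching nothing.
It also fails if it takes over 72 s, if anything falls off the work surface, if the arm or the gripper's body presses on something with over 40 N, if the wrist force passes 120 N, or if a joint passes its speed limit or range.

## Working session

There is one attempt and no reset: what is moved stays moved. The work goes in short steps, Python scripts to look and compute and a shell command to move; the robot and the scene stay as the last step left them, time stands still between calls to the robot, and variables do not carry over. Pictures are saved under pics/ and viewed, at most 10 in all, crops included, and the job is handed in when it is done.

```bash
mkdir -p pics; ls; cat > h.py <<'E'
import numpy as np, cv2
from rig import r
def cap(n):
    c=r.capture(n); np.savez('/tmp/%s.npz'%n,**c); return c
def ld(n): return dict(np.load('/tmp/%s.npz'%n))
def ray(c,u,v):
    M=np.array(c['mtx']); d=np.array([(u-M[0,2])/M[0,0],(v-M[1,2])/M[1,1]]); s=d.copy()
    for _ in range(20): s=d/(1+float(c['k1'])*(s@s))
    return np.array([s[0],s[1],1.])
def atz(c,u,v,z):
    R=np.array(c['R']);t=np.array(c['t']); o=-R.T@t; d=R.T@ray(c,u,v); return o+d*(z-o[2])/d[2]
def dep(c,u,v):
    R=np.array(c['R']);t=np.array(c['t']); return R.T@(ray(c,u,v)*c['z_map'][int(round(v)),int(round(u))]-t)
def proj(c,X):
    p=np.array(c['R'])@np.array(X)+np.array(c['t']); s=p[:2]/p[2]; s=s*(1+float(c['k1'])*(s@s)); M=np.array(c['mtx']); return M[0,0]*s[0]+M[0,2],M[1,1]*s[1]+M[1,2]
def save(img,name,f=1): cv2.imwrite('pics/'+name,cv2.resize(img[:,:,::-1],None,fx=f,fy=f,interpolation=cv2.INTER_CUBIC))
E
python3 - <<'E'
from h import *
for n in ['top','side']:
    c=cap(n); save(c['frame'],n+'0.png',1.25); print(n,c['R'].round(3).tolist(),np.round(c['t'],3),c['mtx'],c['k1'])
o=r.get_obs(); print(o['position'],o['eef_rot'],o['clock'],o['finger_gap'])
E
```

```text
pics
top [[0.019, -1.0, -0.005], [-0.996, -0.019, -0.09], [0.09, 0.006, -0.996]] [0.005 0.508 1.414] [[406.67915346   0.         320.50659058]
 [  0.         406.67915346 204.25431761]
 [  0.           0.           1.        ]] -0.036688661336583904
side [[0.918, -0.397, 0.01], [-0.209, -0.504, -0.838], [0.338, 0.767, -0.545]] [-0.458  0.175  1.373] [[498.75711592   0.         318.31828071]
 [  0.         498.75711592 196.67391278]
 [  0.           0.           1.        ]] 0.02817598830303579
[0.16591859 0.60228222 0.23080917] [[-9.64102921e-01  2.65528758e-01 -1.91744253e-04]
 [ 2.65528820e-01  9.64102479e-01 -9.24881383e-04]
 [-6.07214958e-05 -9.42594468e-04 -9.99999554e-01]] 0.1 0.08577848779022866
```

View pics/top0.png

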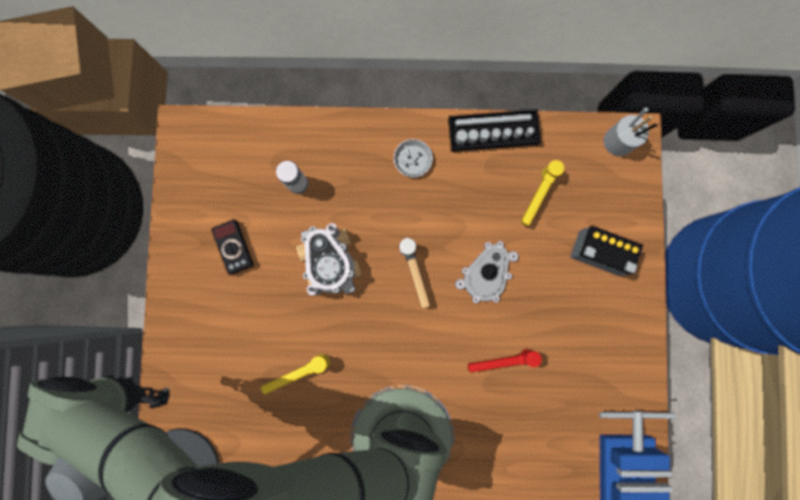

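View pics/side0.png

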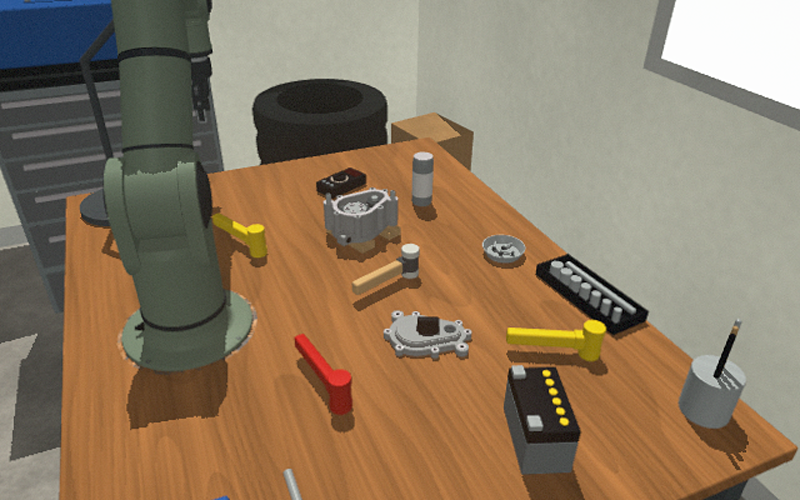

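The top view shows the crankcase at about (327,262), the natural-wood mallet at (408,247)–(425,305), the cover at (488,271), and the spray can, meter, dish and battery clear of them. Next I'll enlarge it.

```bash
python3 - <<'E'
from h import *
c=ld('top'); save(c['frame'][170:260,225:425],'t1.png',4)
c=ld('side'); save(c['frame'][145:290,250:385],'s1.png',4.1)
E
```

```text
(no output)
```

View pics/t1.png

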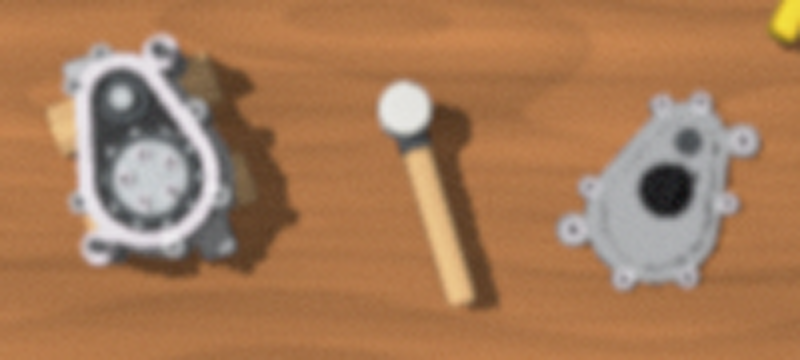

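View pics/s1.png

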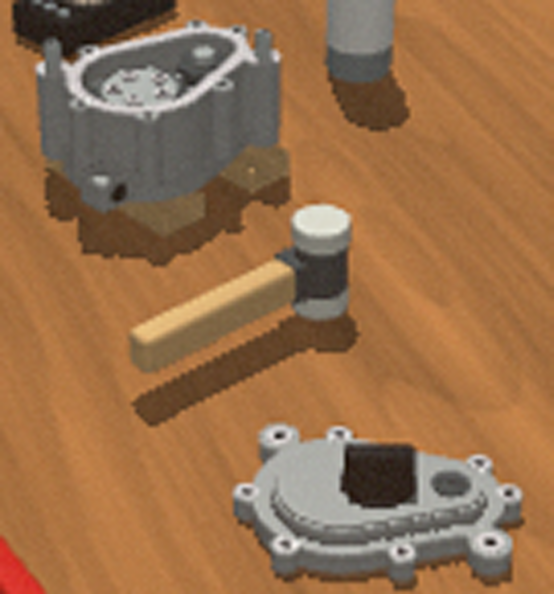

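```bash
cat > p1.py <<'E'
from h import *
T=ld('top');S=ld('side')
ft=lambda u,v:(225+(u+.5)/4-.5,170+(v+.5)/4-.5)
fs=lambda u,v:(250+(u+.5)/4.1-.5,145+(v+.5)/4.1-.5)
def tri(pt,ps):
    A=[];b=[]
    for c,p in((T,pt),(S,ps)):
        R=c['R'];t=c['t'];o=-R.T@t;d=R.T@ray(c,*p);d/=np.linalg.norm(d);P=np.eye(3)-np.outer(d,d);A.append(P);b.append(P@o)
    return np.linalg.lstsq(np.vstack(A),np.hstack(b),rcond=None)[0]
def head(pa,pb,a=(-66,58),b=(70,-44)):
    d=pb-pa; return np.degrees(np.arctan2(d[1],d[0])-np.arctan2(b[1]-a[1],b[0]-a[0]))
def pose(pa,pb):
    h=np.radians(head(pa,pb)); c,s=np.cos(h),np.sin(h); m=(pa+pb)[:2]/2-np.array([[c,-s],[s,c]])@[.002,.007]
    return m.round(4),np.degrees(h).round(2),np.linalg.norm((pb-pa)[:2]).round(4)
for n,pt,ps in(('dowA',(97,247),(52,45)),('dowB',(160,50),(264,35))):
    print(n,tri(ft(*pt),fs(*ps)).round(4),[atz(S,*fs(*ps),z).round(4)[:2] for z in(.118,.124)],[atz(T,*ft(*pt),z).round(4)[:2] for z in(.1,.12)])
print('case top',pose(atz(T,*ft(97,247),.118),atz(T,*ft(160,50),.118)),'side',pose(atz(S,*fs(52,45),.12),atz(S,*fs(264,35),.12)))
print('cover top',pose(atz(T,*ft(573,229),.016),atz(T,*ft(743,140),.016)),'side',pose(atz(S,*fs(281,436),.016),atz(S,*fs(491,543),.016)))
print('cap',atz(T,*ft(667,190),.05), 'disc side')
print('mallet head top',atz(T,*ft(405,109),.076),'side',atz(S,*fs(321,222),.076),'handle end',atz(T,*ft(461,302),.053),'mid',atz(T,*ft(424,180),.053))
E
python3 p1.py
```

```text
dowA [0.4054 0.2475 0.1198] [array([0.406 , 0.2508]), array([0.4028, 0.2401])] [array([0.4061, 0.251 ]), array([0.4057, 0.2474])]
dowB [0.5696 0.2011 0.1185] [array([0.5697, 0.2021]), array([0.5652, 0.1917])] [array([0.5725, 0.2037]), array([0.5697, 0.2008])]
case top (array([0.4885, 0.2171]), np.float64(20.99), np.float64(0.1707)) side (array([0.4871, 0.2157]), np.float64(20.27), np.float64(0.1703))
cover top (array([ 0.468 , -0.2349]), np.float64(-24.6), np.float64(0.1712)) side (array([ 0.466 , -0.2375]), np.float64(-24.73), np.float64(0.1699))
cap [ 0.46577121 -0.23134752  0.05      ] disc side
mallet head top [ 0.52907743 -0.00341935  0.076     ] side [ 0.52577968 -0.0091163   0.076     ] handle end [ 0.36611956 -0.05458188  0.053     ] mid [ 0.47029142 -0.02107507  0.053     ]
```

Dowels, cover and mallet agree between the two views. I'll write a helper that converts a target into tool-axis shifts, then move over the mallet.

```bash
cat >> h.py <<'E'
from scipy.spatial.transform import Rotation as Ro
def plan(p,yaw,n,cmd=None):
    """tool-axis rows from the measured pose to TCP p with tool y at yaw (deg), pointing down, in n rows"""
    o=r.get_obs(); P=np.array(o['position']); R=np.array(o['eef_rot'])
    def tgt(w): w=np.radians(w); y=np.array([np.cos(w),np.sin(w),0]); z=np.array([0,0,-1.]); return np.c_[np.cross(y,z),y,z]
    w=min((Ro.from_matrix(R.T@tgt(q)).as_rotvec() for q in(yaw,) ),key=np.linalg.norm)
    d=(np.array(p)-P)/n
    for k in range(n):
        print(np.r_[(R.T@d*1000).round(1),(w/n).round(3)].tolist(),end=' '); R=R@Ro.from_rotvec(w/n).as_matrix()
    print()
def st():
    o=r.get_obs(); R=np.array(o['eef_rot']); print('t',round(o['clock'],2),'p',np.round(o['position'],4),'yaw',np.degrees(np.arctan2(R[1,1],R[0,1])).round(2),'tilt',R[2].round(4),'F',np.round(o['wrist_force'],1),'gap',round(o['finger_gap'],4),'grip',np.round(o['grip_force'],1),'q',np.round(o['joints'],2))
E
python3 -c "
from h import *
plan([.480,-.0205,.13],107.4,14)"
```

```text
[-33.4, -36.9, 7.2, -0.0, -0.0, -0.041] [-31.9, -38.3, 7.2, -0.0, -0.0, -0.041] [-30.3, -39.5, 7.2, -0.0, -0.0, -0.041] [-28.7, -40.7, 7.2, -0.0, -0.0, -0.041] [-27.0, -41.9, 7.2, -0.0, -0.0, -0.041] [-25.2, -42.9, 7.2, -0.0, -0.0, -0.041] [-23.5, -43.9, 7.2, -0.0, -0.0, -0.041] [-21.7, -44.9, 7.2, -0.0, -0.0, -0.041] [-19.8, -45.7, 7.2, -0.0, -0.0, -0.041] [-17.9, -46.5, 7.2, -0.0, -0.0, -0.041] [-16.0, -47.2, 7.2, -0.0, -0.0, -0.041] [-14.1, -47.8, 7.2, -0.0, -0.0, -0.041] [-12.1, -48.3, 7.2, -0.0, -0.0, -0.041] [-10.1, -48.8, 7.2, -0.0, -0.0, -0.041]
```

```bash
python3 -m pendant '[[[-33,-37,0,0,0,-0.041],[-32,-38,0,0,0,-0.041],[-30,-40,0,0,0,-0.041],[-29,-41,0,0,0,-0.041],[-27,-42,0,0,0,-0.041],[-25,-43,0,0,0,-0.041],[-24,-44,0,0,0,-0.041],[-22,-45,0,0,0,-0.041]]]' 1; python3 -c "
from h import *
st();plan([.480,-.0205,.1],107.4,8)"
```

```text
clock: 1.1
position: [0.3463, 0.2444, 0.2313]
eef_rot: [[-0.998, -0.061, 0.0], [-0.061, 0.998, -0.0], [-0.0, -0.0, -1.0]]
wrist_force: [1.5, 1.1, 0.4]
finger_gap: 0.0853
grip_force: 0.0
t 1.1 p [0.3463 0.2444 0.2313] yaw 93.47 tilt [-0. -0. -1.] F [1.5 1.1 0.4] gap 0.0853 grip 0.0 q [-0.76  0.2   0.01  2.1  -0.    0.84  0.88]
[-14.7, -34.1, 16.4, -0.0, 0.0, -0.03] [-13.6, -34.5, 16.4, -0.0, 0.0, -0.03] [-12.6, -34.9, 16.4, -0.0, 0.0, -0.03] [-11.5, -35.3, 16.4, -0.0, 0.0, -0.03] [-10.4, -35.6, 16.4, -0.0, 0.0, -0.03] [-9.4, -35.9, 16.4, -0.0, 0.0, -0.03] [-8.3, -36.2, 16.4, -0.0, 0.0, -0.03] [-7.2, -36.4, 16.4, -0.0, 0.0, -0.03]
```

```bash
python3 -m pendant '[[[-15,-34,5,0,0,-0.03],[-14,-34,10,0,0,-0.03],[-13,-35,16,0,0,-0.03],[-12,-35,20,0,0,-0.03],[-10,-36,20,0,0,-0.03],[-9,-36,20,0,0,-0.03],[-8,-36,20,0,0,-0.03],[-7,-36,20,0,0,-0.03]]]' >/dev/null; python3 - <<'E'
from h import *
st();plan([.480,-.0205,.019],107.4,1)
c=cap('top'); save(c['frame'][170:260,275:395],'t2.png',5)
E
```

```text
t 2.1 p [ 0.4794 -0.0197  0.0995] yaw 107.21 tilt [ 2.e-04  1.e-04 -1.e+00] F [ 0.1 -0.2  0.2] gap 0.0858 grip 0.0 q [-0.13  0.5   0.06  2.09 -0.05  0.55  1.84]
[-0.3, -0.9, 80.5, 0.0, -0.0, -0.003]
```

View pics/t2.png

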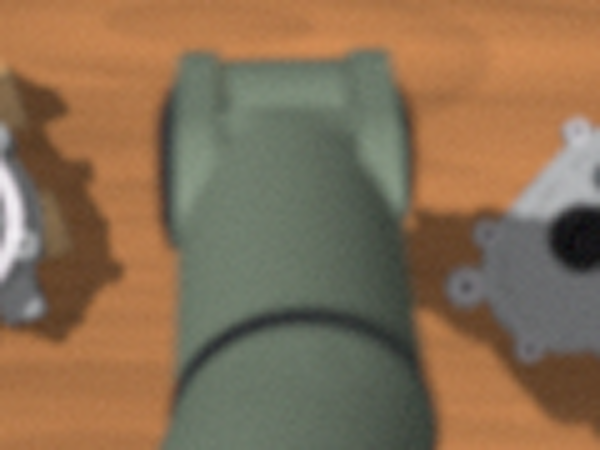

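The arm hides the mallet from the top view. The finger margin is about 30 mm on each side, so I'm going down and gripping.

```bash
python3 -m pendant '[[[0,-1,16,0,0,0],[0,0,16,0,0,0],[0,0,16,0,0,0],[0,0,16,0,0,0],[0,0,11,0,0,0],[0,0,5,0,0,0],[0,0,0,0,0,0],[0,0,0,0,0,0]]]' >/dev/null;  python3 -m pendant '[[[0,0,0,0,0,0],[0,0,0,0,0,0],[0,0,0,0,0,0],[0,0,0,0,0,0],[0,0,0,0,0,0],[0,0,0,0,0,0],[0,0,0,0,0,0],[0,0,0,0,0,0]]]' 0 120; python3 - <<'E'
from h import *
st()
c=cap('side'); save(c['frame'][150:270,250:385],'s2.png',4)
E
```

```text
clock: 4.15
position: [0.4793, -0.0196, 0.0206]
eef_rot: [[-0.956, -0.295, 0.0], [-0.295, 0.956, 0.0], [-0.0, -0.0, -1.0]]
wrist_force: [-2.3, 0.3, 8.6]
finger_gap: 0.0226
grip_force: 117.0
t 4.15 p [ 0.4793 -0.0196  0.0206] yaw 107.14 tilt [-1.e-04 -0.e+00 -1.e+00] F [-2.3  0.3  8.6] gap 0.0226 grip 117.0 q [-0.11  0.66  0.04  2.11 -0.06  0.37  1.85]
```

View pics/s2.png

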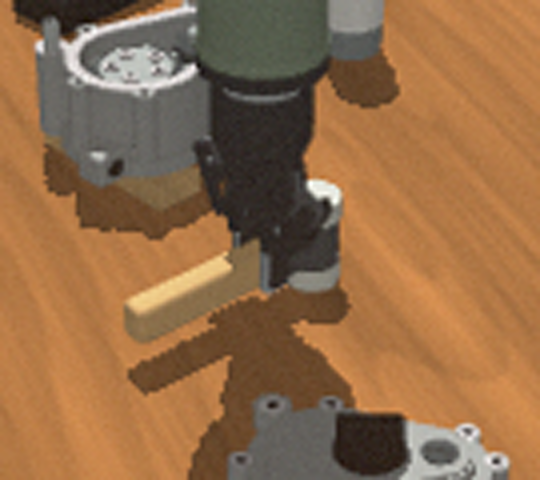

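```bash
python3 -m pendant '[[[0,0,-10,0,0,0],[0,0,-25,0,0,0],[0,0,-35,0,0,0],[0,0,-35,0,0,0],[0,0,-35,0,0,0],[0,0,-20,0,0,0],[0,0,0,0,0,0],[0,0,0,0,0,0]]]'|tail -3; python3 -c "
from h import *
st();plan([.357,.232,.175],107,8)"
```

```text
wrist_force: [-0.0, -0.2, -4.0]
finger_gap: 0.0224
grip_force: 118.0
t 5.2 p [ 0.4788 -0.0196  0.1796] yaw 107.14 tilt [ 1.2e-03  2.0e-04 -1.0e+00] F [-0.  -0.2 -4. ] gap 0.0224 grip 118.0 q [-0.15  0.37  0.08  2.03 -0.04  0.75  1.83]
[5.3, 34.5, 0.6, 0.0, -0.0, 0.0] [5.3, 34.5, 0.6, 0.0, -0.0, 0.0] [5.3, 34.5, 0.6, 0.0, -0.0, 0.0] [5.3, 34.5, 0.6, 0.0, -0.0, 0.0] [5.3, 34.5, 0.6, 0.0, -0.0, 0.0] [5.3, 34.5, 0.6, 0.0, -0.0, 0.0] [5.3, 34.5, 0.6, 0.0, -0.0, 0.0] [5.4, 34.5, 0.6, 0.0, -0.0, 0.0]
```

```bash
python3 -m pendant '[[[3,20,0,0,0,0],[6,40,0,0,0,0],[6,40,0,0,0,0],[7,50,0,0,0,0],[7,50,0,0,0,0],[6,40,0,0,0,0],[5,26,0,0,0,0],[3,10,0,0,0,0]]]'|tail -3;  python3 - <<'E'
from h import *
st()
c=cap('side'); save(c['frame'][120:220,250:385],'s3.png',5)
S=c
for X in([.4054,.2475,.1198],): print((np.array(proj(c,X))-[250,120])*5)
E
```

```text
wrist_force: [-0.0, -0.1, -4.8]
finger_gap: 0.0222
grip_force: 118.3
t 6.2 p [0.3559 0.2323 0.1794] yaw 107.25 tilt [ 1.6e-03 -4.0e-04 -1.0e+00] F [-0.  -0.1 -4.8] gap 0.0222 grip 118.3 q [-0.7   0.29 -0.02  2.15  0.01  0.7   1.14]
[ 62.12053258 177.96846966]
```

View pics/s3.png

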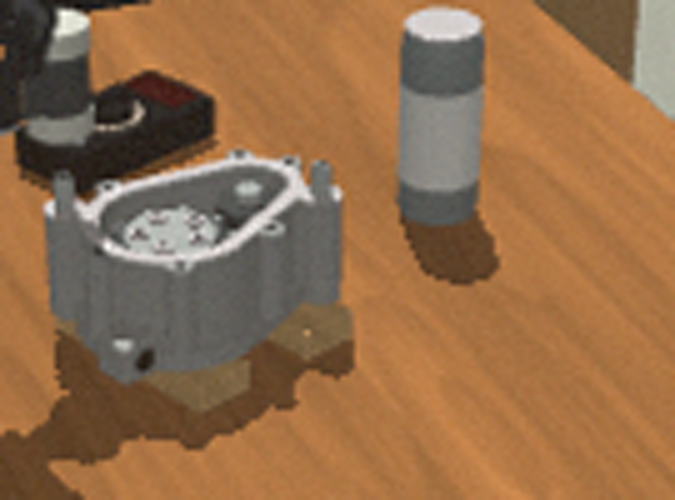

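The mallet head stands over dowel A: head face at (60,132), dowel top at (63,177). First blow.

```bash
python3 -m pendant '[[[0,0,8,0,0,0],[0,0,38,0,0,0],[0,0,-30,0,0,0],[0,0,-16,0,0,0],[0,0,0,0,0,0],[0,0,0,0,0,0],[0,0,0,0,0,0],[0,0,0,0,0,0]]]'|tail -3;  cat > dz.py <<'E'
from h import *
st()
c=cap('side'); np.save('/tmp/sf.npy',c['frame'])
save(np.ascontiguousarray(c['frame'][130:190,250:330]),__import__('sys').argv[1],7)
for X in([.4054,.2475,.1198],[.4054,.2475,.110],[.5696,.2011,.1185],[.5696,.2011,.110]): print(((np.array(proj(c,X))-[250,130])*7).round())
E
python3 dz.py s4.png
```

```text
wrist_force: [0.1, 0.4, -4.1]
finger_gap: 0.0222
grip_force: 119.3
t 7.25 p [0.3568 0.2313 0.1799] yaw 107.13 tilt [ 7.e-04 -3.e-04 -1.e+00] F [ 0.1  0.4 -4.1] gap 0.0222 grip 119.3 q [-0.7   0.29 -0.02  2.15  0.01  0.71  1.14]
[ 87. 179.]
[ 88. 198.]
[449. 162.]
[449. 178.]
```

View pics/s4.png

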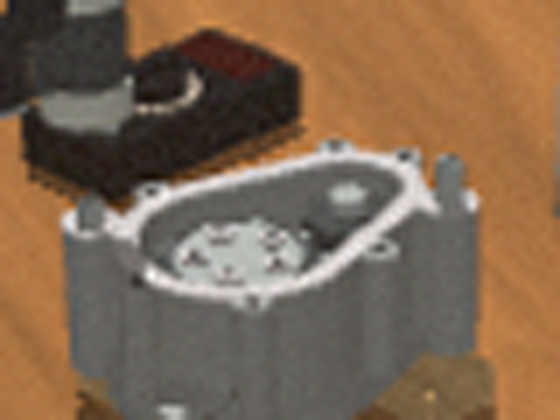

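Dowel A's top fell to about v=199 in the crop, which is close to home. Another blow will end held at the bottom so I can feel the stop.

```bash
python3 -m pendant '[[[0,0,10,0,0,0],[0,0,40,0,0,0],[0,0,-30,0,0,0],[0,0,-20,0,0,0],[0,0,0,0,0,0],[0,0,0,0,0,0],[0,0,13,0,0,0],[0,0,40,0,0,0]]]'|tail -3; python3 -c "
from h import *
st()"; python3 -m pendant '[[[0,0,0,0,0,0],[0,0,0,0,0,0],[0,0,-30,0,0,0],[0,0,-23,0,0,0],[0,0,0,0,0,0],[0,0,0,0,0,0],[0,0,0,0,0,0],[0,0,0,0,0,0]]]'; python3 - <<'E'
from h import *
st()
c=cap('side')
g=c['frame'][150:164,256:272].astype(int).sum(2)//3; print(g)
E
```

```text
wrist_force: [-0.2, 0.4, -6.1]
finger_gap: 0.0223
grip_force: 122.2
t 8.3 p [0.3575 0.232  0.1266] yaw 107.14 tilt [-0.0024  0.001  -1.    ] F [-0.2  0.4 -6.1] gap 0.0223 grip 122.2 q [-0.7   0.38 -0.02  2.2   0.02  0.56  1.14]
clock: 9.3
position: [0.3567, 0.2313, 0.1798]
eef_rot: [[-0.956, -0.295, -0.001], [-0.295, 0.956, -0.001], [0.001, -0.0, -1.0]]
wrist_force: [-0.3, -0.3, -4.1]
finger_gap: 0.0221
grip_force: 124.9
t 9.3 p [0.3567 0.2313 0.1798] yaw 107.14 tilt [ 1.e-03 -4.e-04 -1.e+00] F [-0.3 -0.3 -4.1] gap 0.0221 grip 124.9 q [-0.7   0.29 -0.02  2.15  0.01  0.71  1.14]
[[ 29  29  32  33  27  37  37  37  41  44  44  36  39  38  29  34]
 [ 31  29  33  35  34  35  35  36  36  38  35  25  29  38  30  36]
 [ 26  35  35  28  33  34  36  30  29  28  31  29  37  28  28  35]
 [ 32  25  30  36  34  32  30  37  33  34  40  36  35  33  38  31]
 [ 53  35  31  40  29  33  36  28  35  35  25  37  39  35  32  32]
 [ 66  69  52  36  31  31  33  35  38  35  37  36  29  27  24  30]
 [ 63  61  61  67  58  36  27  30  30  33  24  33  39  63  98 135]
 [119 108  64  66  66  64  51  30  26  31  30  30  51 125 153  79]
 [115 120 114 109  69  96 113  95  77  34  33  49  63 107 185 206]
 [117 115 121 122 123 131  96 100 145  96  60  58  81 153 214 217]
 [117 113 126 178 196 104 108 111 131 175 152 106 176 212 211 158]
 [120 113 145 216 204  96 111 112 117 188 213 206 207 210 173  96]
 [120 115 130 185 206 103 106 109 135 213 195 212 212 204 114  79]
 [120 119 113 108 153 162 182 159 150 155 183 216 211 172  84  86]]
```

```bash
python3 -m pendant '[[[0,0,20,0,0,0],[0,0,20,0,0,0],[0,0,4,0,0,0],[0,0,3,0,0,0],[0,0,3,0,0,0],[0,0,2,0,0,0],[0,0,0,0,0,0],[0,0,0,0,0,0]]]' >/dev/null; python3 - <<'E'
from h import *
st()
a=ld('side'); b=np.load('/tmp/sf.npy'); c=cap('side')
for f in (a['frame'],b,c['frame']): print(f[150:164,260:266].astype(int).mean(2).round().astype(int).tolist())
print('A model top row', proj(c,[.4054,.2475,.1198]),proj(c,[.4054,.2475,.110]))
E
```

```text
t 10.35 p [0.357  0.2315 0.1284] yaw 107.14 tilt [-2.e-04  1.e-04 -1.e+00] F [-0.6  0.  -4. ] gap 0.0224 grip 124.7 q [-0.7   0.38 -0.02  2.2   0.02  0.56  1.14]
[[28, 37, 38, 37, 41, 44], [34, 36, 36, 36, 37, 38], [33, 35, 37, 31, 30, 28], [34, 33, 30, 37, 33, 34], [29, 33, 36, 28, 35, 36], [32, 31, 33, 35, 38, 36], [58, 37, 28, 30, 30, 33], [66, 64, 51, 31, 26, 32], [69, 96, 113, 96, 77, 35], [123, 131, 96, 100, 146, 96], [196, 104, 109, 111, 132, 175], [204, 97, 112, 113, 117, 189], [207, 103, 107, 109, 135, 213], [153, 162, 182, 160, 151, 155]]
[[31, 31, 38, 40, 38, 48], [26, 29, 31, 37, 39, 40], [38, 36, 31, 34, 37, 34], [32, 30, 36, 35, 27, 32], [32, 37, 29, 36, 37, 29], [30, 30, 33, 31, 31, 31], [56, 34, 34, 34, 29, 40], [64, 64, 61, 57, 29, 27], [72, 89, 85, 90, 80, 32], [113, 100, 98, 114, 110, 91], [196, 97, 112, 110, 121, 181], [203, 99, 109, 112, 120, 191], [210, 101, 105, 106, 139, 212], [150, 163, 184, 154, 127, 138]]
[[52, 51, 57, 53, 59, 56], [57, 52, 62, 56, 55, 52], [57, 49, 54, 52, 54, 55], [51, 55, 55, 52, 54, 54], [52, 52, 58, 52, 52, 51], [76, 64, 71, 84, 91, 112], [124, 118, 122, 126, 122, 128], [121, 123, 128, 127, 128, 123], [117, 122, 125, 127, 128, 127], [122, 125, 122, 126, 127, 124], [199, 104, 113, 112, 108, 103], [129, 104, 111, 111, 106, 104], [112, 109, 112, 114, 109, 112], [103, 112, 113, 115, 106, 107]]
A model top row (np.float64(262.4241065164308), np.float64(155.5936939320147)) (np.float64(262.57778712134416), np.float64(158.22857135481604))
```

```bash
python3 -m pendant '[[[0,0,1,0,0,0],[0,0,1,0,0,0],[0,0,1,0,0,0],[0,0,1,0,0,0],[0,0,0,0,0,0],[0,0,0,0,0,0],[0,0,0,0,0,0],[0,0,0,0,0,0]]]' >/dev/null; python3 -c "
from h import *
st()";python3 -m pendant '[[[0,0,1,0,0,0],[0,0,1,0,0,0],[0,0,1,0,0,0],[0,0,1,0,0,0],[0,0,0,0,0,0],[0,0,0,0,0,0],[0,0,0,0,0,0],[0,0,0,0,0,0]]]' >/dev/null; python3 -c "
from h import *
st()"
```

```text
t 11.4 p [0.3569 0.2314 0.1243] yaw 107.14 tilt [ 0. -0. -1.] F [ 0.2 -0.1 -5. ] gap 0.0224 grip 124.7 q [-0.7   0.39 -0.02  2.2   0.02  0.55  1.14]
t 12.4 p [0.357  0.2315 0.1211] yaw 107.13 tilt [-6.e-04  3.e-04 -1.e+00] F [-9.7 -5.4 27.2] gap 0.0223 grip 129.4 q [-0.7   0.39 -0.02  2.2   0.02  0.54  1.14]
```

31 N of static press with no give means dowel A is home. The handle has tipped about 0.15 rad, so I'll lift, move to dowel B, and tilt the tool to level the head.

```bash
python3 -m pendant '[[[0,0,-25,0,0,0],[0,0,-34,0,0,0],[-35,-23,0,0,0,0],[-35,-23,0,0,0,0],[-35,-23,0,0,0,0],[-35,-23,0,0,0,0],[0,0,0,0,0.075,0],[0,0,0,0,0.075,0]]]' >/dev/null; python3 - <<'E'
from h import *
st()
c=cap('side'); save(np.ascontiguousarray(c['frame'][110:200,240:360]),'s5.png',6)
for X in([.5696,.2011,.1185],[.5696,.2011,.16]): print(((np.array(proj(c,X))-[240,110])*6).round())
E
```

```text
t 13.4 p [0.5179 0.1845 0.179 ] yaw 107.11 tilt [ 0.1522  0.     -0.9884] F [ 0.1 -0.4 -4.2] gap 0.0226 grip 124.8 q [-0.45  0.54  0.02  1.72 -0.03  1.02  1.46]
[445. 259.]
[445. 191.]
```

View pics/s5.png

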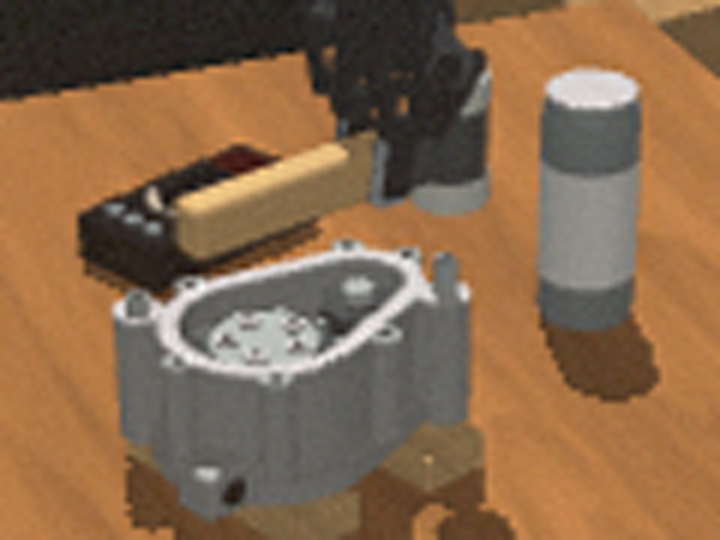

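The head is level and over dowel B: head face at about (452,195), dowel top at (445,258). Dowel A now sits low at (138,303). Two blows on B.

```bash
python3 -m pendant '[[[-1.2,0,8,0,0,0],[-5.9,0,38.5,0,0,0],[4.6,0,-29.6,0,0,0],[2.6,0,-17,0,0,0],[-1.2,0,8,0,0,0],[-6.1,0,39.5,0,0,0],[4.6,0,-29.6,0,0,0],[2.6,0,-17,0,0,0]]]' >/dev/null;  python3 -m pendant '[[[-4,0,26,0,0,0],[-1.5,0,10,0,0,0],[-0.9,0,6,0,0,0],[-0.6,0,4,0,0,0],[-0.3,0,2,0,0,0],[0,0,0,0,0,0],[0,0,0,0,0,0],[0,0,0,0,0,0]]]' >/dev/null; python3 -c "
from h import *
st()"
```

```text
t 15.45 p [0.5178 0.1848 0.1301] yaw 107.14 tilt [ 0.1492  0.     -0.9888] F [ 0.2 -0.3 -5. ] gap 0.0222 grip 125.6 q [-0.45  0.61  0.01  1.76 -0.04  0.92  1.46]
```

```bash
python3 -m pendant '[[[4.6,0,-30,0,0,0],[1.2,0,-8,0,0,0],[0,0,0,0,0,0],[-0.9,0,6,0,0,0],[-5.5,0,36,0,0,0],[0,0,0,0,0,0],[0,0,0,0,0,0],[0,0,0,0,0,0]]]' >/dev/null;  python3 -c "
from h import *
st()"; python3 -m pendant '[[[0,0,1,0,0,0],[0,0,1,0,0,0],[0,0,1,0,0,0],[0,0,1,0,0,0],[0,0,0,0,0,0],[0,0,0,0,0,0],[0,0,0,0,0,0],[0,0,0,0,0,0]]]' >/dev/null; python3 - <<'E'
from h import *
st(); c=cap('side')
print(proj(c,[.5696,.2011,.11]))
g=c['frame'][144:164,306:322].astype(int).sum(2)//3; print(g)
E
```

```text
t 16.45 p [0.5179 0.1848 0.1262] yaw 107.14 tilt [ 0.1492 -0.     -0.9888] F [-0.9 -0.1 -4.6] gap 0.0224 grip 131.7 q [-0.45  0.61  0.01  1.76 -0.04  0.91  1.46]
t 17.45 p [0.5173 0.1847 0.1221] yaw 107.14 tilt [ 1.492e-01  1.000e-04 -9.888e-01] F [-1.4 -0.3  1.3] gap 0.0224 grip 132.1 q [-0.45  0.62  0.01  1.77 -0.04  0.9   1.46]
(np.float64(314.09813886760503), np.float64(155.41861784145658))
[[ 62  43  38  42  37  32  40  38  35  33  39  52  54  58  92 118]
 [ 54  41  46  39  43  42  41  47  39  40  47  57  53  50  76 116]
 [ 45  43  36  45  35  38  39  42  40  41  57  60  52  58  74 117]
 [ 32  39  42  41  36  43  42  43  37  53  59  53  57  49  65 116]
 [ 37  42  47  44  40  42  38  41  51  53  57  55  54  43  67 119]
 [ 43  36  39  45  46  42  46  57  54  57  55  56  53  50  72 127]
 [ 35  37  41  52  52  57  48  52  59  55  55  60  55  45  71 130]
 [ 40  40  42  54  58  54  55  54  59  55  54  50  51  52  73 148]
 [ 34  39  41  57  52  58  51  54  57  53  55  55  48  61 106 127]
 [ 38  33  46  56  54  52  52  49  50  53  50  57  95 126 122 114]
 [ 37  44  44  53  59  85  84  91  88  95 115 128 128 131 122 116]
 [ 41  32  45  67  84 124 125 127 127 127 133 130 130 124 118 121]
 [ 37  45  91 153 116 126 130 127 129 130 129 128 129 125 121 116]
 [ 31  74 181 209 139 125 127 129 127 131 128 127 123 124 112 121]
 [ 46 124 225 216 115 115 121 128 132 130 129 122 121 121 120 121]
 [136 190 223 177 105 117 113 116 121 122 119 117 109 123 122 119]
 [217 214 158 108  99 102 116 110 112 113 105  96 106 118 120 118]
 [215 138  96  91  97  97 105 102 104 101 102  98 103 120 121 119]
 [117  90  89  93  98  95 102 103 101  98  95  98 109 124 121 118]
 [ 83  90  95  96  96  99 101 106  99 101 100  95 109 125 123 119]]
```

```bash
python3 -m pendant '[[[0,0,1,0,0,0],[0,0,1,0,0,0],[0,0,0,0,0,0],[0,0,0,0,0,0],[0,0,0,0,0,0],[0,0,0,0,0,0],[0,0,0,0,0,0],[0,0,0,0,0,0]]]' >/dev/null; python3 - <<'E'
from h import *
st()
E
python3 -m pendant '[[[0,0,-1,0,0,0],[4.5,0,-30,0,0,0],[4.5,0,-30,0,0,0],[10,0,0,0,0,0],[30,0,0,0,0,0],[30,0,0,0,0,0],[0,0,0,0,0,0],[0,0,0,0,0,0]]]' >/dev/null
python3 - <<'E'
from h import *
st(); c=cap('side')
save(np.ascontiguousarray(c['frame'][105:205,220:340]),'s6.png',6)
for X in([.5696,.2011,.110],[.5696,.2011,.114],[.4054,.2475,.11]): print(((np.array(proj(c,X))-[220,105])*6).round())
E
```

```text
t 18.5 p [0.5172 0.1846 0.1212] yaw 107.13 tilt [ 1.484e-01  2.000e-04 -9.889e-01] F [-7.1 -2.8 21.7] gap 0.0222 grip 135.2 q [-0.45  0.62  0.01  1.77 -0.04  0.9   1.46]
t 19.5 p [0.4507 0.1641 0.1914] yaw 107.15 tilt [ 1.500e-01 -1.000e-04 -9.887e-01] F [ 0.   0.3 -4. ] gap 0.0226 grip 131.4 q [-0.47  0.42  0.01  1.9  -0.03  0.97  1.44]
[565. 303.]
[565. 296.]
[255. 319.]
```

View pics/s6.png

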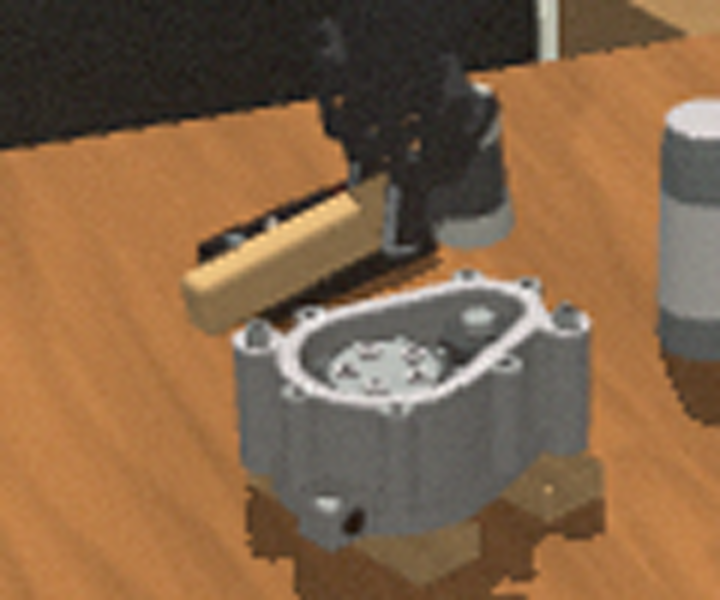

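Both dowels sit low and alike (rims at (257,330) and (566,316)), and B also held 26 N. Next the mallet goes back to its old spot, with the tool tilted further to level it.

```bash
python3 -m pendant '[[[0,0,0,0,0.08,0],[0,0,0,0,0.085,0],[5,-20,1.5,0,0,0],[6,-35,2,0,0,0],[6,-38,2,0,0,0],[6,-38,2,0,0,0],[6,-35,2,0,0,0],[4,-17,1.5,0,0,0]]]' >/dev/null
python3 - <<'E'
from h import *
st(); c=cap('side')
# white lower band & handle: depth points of mallet
z=c['z_map']; pts=[]
for v in range(100,300):
    for u in range(230,380):
        if z[v,u]>0: pts.append(np.r_[dep(c,u,v),c['frame'][v,u],u,v])
p=np.array(pts); 
wood=(p[:,2]>.1)&(p[:,3]-p[:,5]>60)&(p[:,0]<.47)&(abs(p[:,1]+.04)<.09)
w=p[wood]; print(len(w)); 
u=np.array([.956,.295]); s=w[:,:2]@u; 
for a in np.arange(s.min(),s.max(),.015): 
    k=(s>=a)&(s<a+.015); print(a.round(3),k.sum(),w[k,2].max().round(4) if k.any() else '',w[k,2].min().round(4) if k.any() else '')
E
```

```text
t 20.55 p [ 0.4716 -0.0234  0.1916] yaw 107.0 tilt [ 3.096e-01 -9.000e-04 -9.509e-01] F [-0.4  0.6 -5.6] gap 0.0225 grip 131.4 q [-0.18  0.5   0.09  1.81  0.02  1.14  1.76]
379
0.325 74 0.2274 0.2012
0.34 54 0.2276 0.199
0.355 49 0.2284 0.198
0.37 46 0.2273 0.1999
0.385 47 0.2272 0.2016
0.4 45 0.227 0.1988
0.415 47 0.2264 0.1992
0.43 17 0.2256 0.2102
```

```bash
python3 -m pendant '[[[-5,0,15.2,0,0,0],[-9.9,0,30.4,0,0,0],[-11.8,0,36.1,0,0,0],[-11.8,0,36.1,0,0,0],[-8,0,24.7,0,0,0],[-4.3,0,13.3,0,0,0],[-1.9,0,5.7,0,0,0],[0,0,0,0,0,0]]]' >/dev/null; python3 -c "
from h import *
st()"; python3 -m pendant '[[[-0.6,0,1.9,0,0,0],[-0.6,0,1.9,0,0,0],[-0.3,0,1,0,0,0],[0,0,0,0,0,0],[0,0,0,0,0,0],[0,0,0,0,0,0],[0,0,0,0,0,0],[0,0,0,0,0,0]]]' >/dev/null; python3 -c "
from h import *
st()"
```

```text
t 21.6 p [ 0.472  -0.0206  0.0222] yaw 107.16 tilt [ 0.3093  0.     -0.951 ] F [-0.3 -1.1 -4.5] gap 0.0223 grip 131.7 q [-0.17  0.76  0.07  1.89  0.01  0.8   1.75]
t 22.6 p [ 0.4712 -0.0213  0.0191] yaw 107.1 tilt [ 3.105e-01 -2.000e-04 -9.506e-01] F [-11.5   0.1  38.1] gap 0.0228 grip 138.4 q [-0.17  0.77  0.07  1.89  0.01  0.8   1.75]
```

```bash
python3 -m pendant '[[[0.3,0,-1,0,0,0],[0,0,0,0,0,0],[0,0,0,0,0,0],[0,0,0,0,0,0],[0,0,0,0,0,0],[4,0,-12,0,0,0],[9,0,-28,0,0,0],[12,0,-38,0,0,0]]]' 1 > /dev/null; python3 -c "
from h import *
st()"; python3 -m pendant '[[[12,0,-38,0,0,0],[12,0,-38,0,0,0],[0,0,0,0,-0.105,0],[0,0,0,0,-0.105,0],[0,0,0,0,-0.105,0],[0,-10,0,0,0,0.08],[0,-20,0,0,0,0.08],[0,-20,0,0,0,0.08]]]' >/dev/null; python3 - <<'E'
from h import *
st(); c=cap('side'); p=[]
z=c['z_map']
for v in range(160,280):
    for u in range(250,370):
        if z[v,u]>0 and c['frame'][v,u].min()<999:
            X=dep(c,u,v)
            if .062<X[2]<.09 and .45<X[0]<.6 and -.08<X[1]<.06: p.append(X)
p=np.array(p); print('head top',len(p),np.median(p,0) if len(p) else '', p[:,2].max() if len(p) else '')
plan([.4672,-.2355,.12],65.4,8)
E
```

```text
t 23.6 p [ 0.4717 -0.0209  0.1011] yaw 107.14 tilt [ 3.108e-01  2.000e-04 -9.505e-01] F [0.5 1.2 0.4] gap 0.0855 grip 0.0 q [-0.18  0.63  0.08  1.87  0.02  0.95  1.75]
t 24.6 p [ 0.4832 -0.0709  0.1799] yaw 93.13 tilt [-2.e-04 -2.e-04 -1.e+00] F [ 0.9  0.7 -0.2] gap 0.0856 grip 0.0 q [-0.08  0.38  0.13  2.01 -0.07  0.76  1.72]
head top 137 [ 0.5229615  -0.011964    0.07395544] 0.07991344176091
[3.0, -20.1, 7.5, -0.0, 0.0, 0.06] [1.8, -20.3, 7.5, -0.0, 0.0, 0.06] [0.6, -20.3, 7.5, -0.0, 0.0, 0.06] [-0.7, -20.3, 7.5, -0.0, 0.0, 0.06] [-1.9, -20.2, 7.5, -0.0, 0.0, 0.06] [-3.1, -20.1, 7.5, -0.0, 0.0, 0.06] [-4.3, -19.9, 7.5, -0.0, 0.0, 0.06] [-5.4, -19.6, 7.5, -0.0, 0.0, 0.06]
```

The mallet stands upright in its old place (head top at 74 mm). On to the cover.

```bash
python3 -m pendant '[[[3,-20,4,0,0,0.06],[2,-20,8,0,0,0.06],[0.6,-20,8,0,0,0.06],[-0.7,-20,8,0,0,0.06],[-2,-20,8,0,0,0.06],[-3,-20,8,0,0,0.06],[-4.3,-20,8,0,0,0.06],[-5.4,-20,8,0,0,0.06]]]' >/dev/null; python3 - <<'E'
from h import *
st(); plan([.467,-.236,.0315],65.35,1)
c=cap('side'); z=c['z_map']; P=[]
for v in range(210,310):
    for u in range(290,400):
        if z[v,u]>0: P.append(np.r_[dep(c,u,v),u,v])
P=np.array(P); k=(abs(P[:,0]-.467)<.12)&(abs(P[:,1]+.236)<.1)
Q=P[k]; 
w=Q[(Q[:,2]>.047)&(Q[:,2]<.062)]; print('wing top',len(w),np.median(w[:,:3],0) if len(w) else '', w[:,:3].min(0),w[:,:3].max(0))
m=Q[(Q[:,2]>.008)&(Q[:,2]<.033)]; print('cover',len(m),m[:,:3].mean(0))
E
```

```text
t 25.65 p [ 0.468  -0.232   0.1191] yaw 65.66 tilt [-0. -0. -1.] F [0.4 0.3 0.2] gap 0.0852 grip 0.0 q [ 0.17  0.53  0.24  1.98 -0.2   0.65  1.68]
[-0.7, -4.0, 87.6, -0.0, 0.0, 0.005] 
wing top 89 [ 0.46475852 -0.23762686  0.05152733] [ 0.44232738 -0.25106773  0.04700691] [ 0.48874144 -0.22322127  0.05718268]
cover 1555 [ 0.45616179 -0.24738422  0.02008046]
```

```bash
python3 -m pendant '[[[-0.7,-4,14,0,0,0.005],[0,0,18,0,0,0],[0,0,18,0,0,0],[0,0,18,0,0,0],[0,0,13,0,0,0],[0,0,6,0,0,0],[0,0,0,0,0,0],[0,0,0,0,0,0]]]' >/dev/null; python3 -c "
from h import *
st()"; python3 -m pendant '[[[0,0,0,0,0,0],[0,0,0,0,0,0],[0,0,0,0,0,0],[0,0,0,0,0,0],[0,0,0,0,0,0],[0,0,0,0,0,0],[0,0,0,0,0,0],[0,0,0,0,0,0]]]' 0 100 >/dev/null; python3 -c "
from h import *
st()"
```

```text
t 26.7 p [ 0.4674 -0.2347  0.0331] yaw 65.6 tilt [-7.e-04  0.e+00 -1.e+00] F [ 0.  -0.  -0.2] gap 0.0853 grip 0.0 q [ 0.22  0.68  0.18  2.01 -0.25  0.47  1.73]
t 27.7 p [ 0.4672 -0.2347  0.033 ] yaw 65.6 tilt [-3.e-04  1.e-04 -1.e+00] F [-2.   1.4 10.3] gap 0.013 grip 99.0 q [ 0.22  0.68  0.18  2.01 -0.25  0.47  1.73]
```

```bash
python3 -m pendant '[[[0,0,-6,0,0,0],[0,0,-15,0,0,0],[0,0,-25,0,0,0],[0,0,-30,0,0,0],[0,0,-30,0,0,0],[0,0,-30,0,0,0],[0,0,-15,0,0,0],[0,0,-6,0,0,0]]]' >/dev/null; python3 -c "
from h import *
st();plan([.488,.2175,.19],110.6,14)"
```

```text
t 28.7 p [ 0.4672 -0.2345  0.1903] yaw 65.61 tilt [-7.e-04  2.e-04 -1.e+00] F [-0.6 -0.7 -6.2] gap 0.0128 grip 98.1 q [ 0.14  0.43  0.28  1.92 -0.16  0.81  1.65]
[12.0, 30.0, 0.0, -0.0, 0.0, -0.056] [10.3, 30.6, 0.0, -0.0, 0.0, -0.056] [8.5, 31.2, 0.0, -0.0, 0.0, -0.056] [6.8, 31.6, 0.0, -0.0, 0.0, -0.056] [5.0, 31.9, 0.0, -0.0, 0.0, -0.056] [3.2, 32.2, 0.0, -0.0, 0.0, -0.056] [1.4, 32.3, 0.0, -0.0, 0.0, -0.056] [-0.4, 32.3, 0.0, -0.0, 0.0, -0.056] [-2.2, 32.2, 0.0, -0.0, 0.0, -0.056] [-4.0, 32.1, 0.0, -0.0, 0.0, -0.056] [-5.8, 31.8, 0.0, -0.0, 0.0, -0.056] [-7.6, 31.4, 0.0, -0.0, 0.0, -0.056] [-9.3, 30.9, 0.0, -0.0, 0.0, -0.056] [-11.1, 30.4, 0.0, -0.0, 0.0, -0.056]
```

```bash
python3 -m pendant '[[[6,15,0,0,0,-0.028],[12,31,0,0,0,-0.056],[10,31,0,0,0,-0.056],[8,32,0,0,0,-0.056],[6,32,0,0,0,-0.056],[4.5,32,0,0,0,-0.056],[3,32,0,0,0,-0.056],[1,32,0,0,0,-0.056]]]' >/dev/null; python3 -c "
from h import *
st();plan([.488,.2175,.17],110.6,7)"
```

```text
t 29.7 p [0.4746 0.0111 0.1887] yaw 89.86 tilt [ 1.7e-03 -1.0e-04 -1.0e+00] F [ 0.9  0.1 -6.1] gap 0.013 grip 98.1 q [-0.25  0.35  0.13  2.03 -0.06  0.77  1.48]
[-1.8, 29.5, 2.7, 0.0, -0.0, -0.052] [-3.4, 29.4, 2.7, 0.0, -0.0, -0.052] [-4.9, 29.1, 2.7, 0.0, -0.0, -0.052] [-6.4, 28.9, 2.7, 0.0, -0.0, -0.052] [-7.9, 28.5, 2.7, 0.0, -0.0, -0.052] [-9.3, 28.0, 2.7, 0.0, -0.0, -0.052] [-10.8, 27.5, 2.7, 0.0, -0.0, -0.052]
```

```bash
python3 -m pendant '[[[-1.6,29,2.5,0,0,-0.052],[-3.2,29,2.5,0,0,-0.052],[-4.9,29,2.5,0,0,-0.052],[-6.4,29,2.5,0,0,-0.052],[-7.9,28,2.5,0,0,-0.052],[-9.3,28,2.5,0,0,-0.052],[-10.8,27.5,2.5,0,0,-0.052],[0,0,0,0,0,0]]]' >/dev/null; python3 - <<'E'
from h import *
st();plan([.488,.2175,.165],110.6,1)
for n in('top','side'):
    c=cap(n); print(n)
T=ld('top');S=ld('side')
# expected pixel positions of cover lugs tops given TCP
o=r.get_obs();R=np.array(o['eef_rot']);p=np.array(o['position']);x=-R[:,0];y=R[:,1]
for nm,c in(('T',T),('S',S)):
    for l,(a,b) in(('a',(-66,58)),('b',(70,-44))):
        X=p+x*a/1000+y*b/1000+[0,0,-.033+.016]; u,v=proj(c,X); ui,vi=int(round(u)),int(round(v))
        print(nm,l,X.round(4),(round(u,1),round(v,1)),c['z_map'][vi,ui], dep(c,u,v).round(4)); 
        print((c['frame'][vi-7:vi+8,ui-7:ui+8].astype(int).sum(2)//3))
E
```

```text
t 30.7 p [0.4889 0.2175 0.1716] yaw 110.82 tilt [ 1.e-04  9.e-04 -1.e+00] F [ 0.1  0.1 -7. ] gap 0.0128 grip 98.4 q [-0.53  0.46 -0.    1.9   0.    0.79  1.4 ]
[0.8, 0.3, 6.6, 0.001, -0.0, 0.004] 
top
side
T a [0.407  0.2458 0.1548] (np.float64(247.4), np.float64(230.7)) 0.766964 [0.3954 0.1476 0.6864]
[[124 126 125 123 122 121 117 119 116 116 110 110 110 104 103]
 [128 126 125 124 125 120 121 118 116 115 111 111 108 107 104]
 [129 127 128 126 124 122 118 121 117 117 117 111 109 110 103]
 [125 128 126 125 122 122 121 121 120 118 115 112 111 111 105]
 [128 127 125 126 124 124 120 120 120 117 115 113 112 107 106]
 [130 131 126 123 125 124 121 119 119 115 116 116 110 110 108]
 [129 125 127 126 125 125 122 122 120 118 115 116 114 109 109]
 [127 129 128 127 125 123 122 121 119 121 117 116 113 110 108]
 [129 129 126 126 126 125 125 124 122 119 118 117 116 111 110]
 [130 128 129 126 129 126 124 123 117 119 118 115 114 114 111]
 [130 131 126 129 127 125 123 123 121 123 117 117 117 115 114]
 [129 130 128 125 125 125 125 123 123 120 120 116 115 111 109]
 [129 130 128 129 128 126 124 125 122 11
[... 2584 characters left out ...]
8 124]
 [169 168 167 133 114 114 114 118 120 116 114 114 115 116 119]
 [168 172 166 147 129 135 141 141 125 123 117 114 116 115 120]
 [172 171 170 172 193 198 130 173 198 173 138 112 114 116 121]
 [170 172 171 175 199 185  79 133 193 179 163 124 115 116 118]
 [168 135 129 162 177 186 175 188 179 171 135 110 111 113 112]
 [115  96 101 103 111 129 129 127 122 108 100 112 111 111 113]
 [ 89  85  97  90  97 100 103  99 100  93  92 114 112 115 115]
 [ 81  88 101  96  98  99  98  98  99  93  95 119 116 113 109]
 [ 88  95 103  99  97  99  99  96  93  93 101 115 115 109 110]
 [ 99 113 110 114 109 109 105 107 105 111 112 113 116 113 109]
 [129 151 113 110 112 116 115 117 116 114 117 111 113 112 114]]
```

```bash
python3 - <<'E'
from h import *
T=ld('top');S=ld('side')
print('hole b top',atz(T,262.45,180.0,.1548),' b side',atz(S,314.25,143.75,.1548),' a side',atz(S,262.05,146.0,.1548))
im=cv2.imread('pics/t1.png')
g=cv2.resize(im,None,fx=.25,fy=.25,interpolation=cv2.INTER_AREA).astype(int).sum(2)//3
print('B, col0=258,row0=175');print(g[5:20,33:48]); print('A col0=242,row0=224');print(g[54:69,17:33])
for z in(.1,.1185,.12):
  print(z,'B',np.round(proj(T,[.5696,.2011,z]),1),'A',np.round(proj(T,[.4054,.2475,z]),1))
im=cv2.imread('pics/s6.png'); g=cv2.resize(im,None,fx=1/6,fy=1/6,interpolation=cv2.INTER_AREA).astype(int).sum(2)//3
print('side B col0=306,row0=150');print(g[45:62,86:101]);print('side A col0=256,row0=152');print(g[47:64,36:51])
E
```

```text
hole b top [0.57148056 0.20293109 0.1548    ]  b side [0.56868517 0.19828885 0.1548    ]  a side [0.40603495 0.24753914 0.1548    ]
B, col0=258,row0=175
[[127 129 129 130 125 123 121 117 116 118 120 119 120 121 121]
 [128 128 128 129 128 125 122 119 119 118 118 120 119 121 120]
 [128 126 128 127 129 134 134 134 131 125 121 120 119 120 122]
 [126 127 129 133 140 150 159 163 160 147 133 125 123 120 123]
 [129 128 131 144 159 168 176 182 188 180 157 136 125 122 124]
 [127 128 141 164 170 160 155 171 192 199 179 145 127 128 127]
 [127 130 155 181 172 135 114 131 162 182 173 144 126 125 128]
 [140 140 166 192 176 126  96 107 125 143 141 121 113 117 122]
 [176 169 185 204 194 153 118 114 119 124 117  98  95 103 112]
 [213 206 209 219 214 190 163 154 151 135 112  86  79  88  96]
 [226 225 224 225 226 218 203 194 183 149 107  78  70  79  88]
 [214 221 225 228 228 225 213 196 174 137  97  73  73  80  89]
 [171 193 213 225 228 224 201 164 130 102  83  74  73  84  94]
 [118 145 179 210 225 223 199 154 109  78  74  76  81  91  98]
 [ 88 102 132 176 213 225 217 179 128  91  83  87  91  97 102]]
A
[... 2630 characters left out ...]
6 150]
 [102 100 100  91  84 101 108  94  81  41  35  46  66 112 181]
 [ 99  97  99 103 125 129 100 105 137  99  64  60  87 155 211]
 [ 99 100 126 175 188 117 106 111 135 171 153 116 168 210 207]
 [115 115 148 214 202 106 107 107 129 192 208 200 211 213 172]
 [121 118 132 182 197 113 114 112 139 203 201 214 212 196 123]
 [123 119 116 114 146 159 173 156 148 154 183 213 206 165  87]
 [127 124 116  93  99 113 118 113 111 118 172 210 206 160  80]
 [125 123 117  98  94  96  95  96  96 108 165 215 217 188  84]
 [123 123 116  99  93  99 101  99  96  95 137 214 218 203 127]
 [122 122 116  99  95 100 100  99  97  93 107 170 211 217 189]
 [121 124 121 103  95 101  98 101  98  95  88 108 162 209 211]]
```

Cover-to-dowel alignment is off by about (-1.2,-1.4) mm. I'll correct that and lower to just above the dowels, then feel down.

```bash
python3 -m pendant '[[[0.8,-0.5,6,0,0,0],[0.8,-0.4,8,0,0,0],[0,0,7,0,0,0],[0,0,4,0,0,0],[0,0,2,0,0,0],[0,0,1.5,0,0,0],[0,0,1.5,0,0,0],[0,0,0,0,0,0]]]' >/dev/null; python3 -c "
from h import *
st()"; python3 -m pendant '[[[0,0,1,0,0,0],[0,0,1,0,0,0],[0,0,1,0,0,0],[0,0,0,0,0,0],[0,0,0,0,0,0],[0,0,0,0,0,0],[0,0,0,0,0,0],[0,0,0,0,0,0]]]' >/dev/null; python3 -c "
from h import *
st();print(r.get_obs()['ft_torque'])"
```

```text
t 31.8 p [0.4882 0.213  0.1425] yaw 110.52 tilt [-5.e-04  2.e-04 -1.e+00] F [-3.  -0.4  2.3] gap 0.0131 grip 99.6 q [-0.52  0.49 -0.    1.93  0.    0.72  1.4 ]
t 32.8 p [0.4887 0.2139 0.1409] yaw 110.5 tilt [-0.0029  0.0012 -1.    ] F [-10.2  -0.   29.5] gap 0.0131 grip 103.6 q [-0.52  0.5  -0.    1.93  0.    0.71  1.4 ]
[ 0.28653719  1.42568666 -0.53552905]
```

```bash
python3 -m pendant '[[[0.7,0.2,-1.5,0,0,0],[0.7,0.3,0,0,0,0.005],[0,0,0,0,0,0],[0,0,0.8,0,0,0],[0,0,0.7,0,0,0],[0,0,0,0,0,0],[0,0,0,0,0,0],[0,0,0,0,0,0]]]' >/dev/null; python3 -c "
from h import *
st();print(r.get_obs()['ft_torque'])"
```

```text
t 33.8 p [0.488  0.2138 0.1408] yaw 110.22 tilt [-4.2e-03  9.0e-04 -1.0e+00] F [-4.1  0.2 25.7] gap 0.0124 grip 103.0 q [-0.52  0.5  -0.    1.93  0.    0.71  1.4 ]
[ 0.52064434  0.00224676 -0.22815555]
```

```bash
python3 -m pendant '[[[0.4,0.2,-1,0,0,0.003],[0.4,0.1,0,0,0,0.002],[0,0,0,0,0,0],[0,0,1,0,0,0],[0,0,0.7,0,0,0],[0,0,0.7,0,0,0],[0,0,0,0,0,0],[0,0,0,0,0,0]]]' >/dev/null; python3 -c "
from h import *
st();print(r.get_obs()['ft_torque'])"
```

```text
t 34.8 p [0.4857 0.2137 0.1382] yaw 109.99 tilt [-9.e-04  9.e-04 -1.e+00] F [-5.7  3.4  9.2] gap 0.0126 grip 100.7 q [-0.52  0.5  -0.    1.93  0.    0.71  1.39]
[ 0.85861776  0.35369898 -0.08639554]
```

```bash
python3 -m pendant '[[[0.4,0.6,0,0,0,0],[0,0,0,0,0,0],[0,0,0.7,0,0,0],[0,0,0.7,0,0,0],[0,0,0.6,0,0,0],[0,0,0,0,0,0],[0,0,0,0,0,0],[0,0,0,0,0,0]]]' >/dev/null; python3 -c "
from h import *
st();print(r.get_obs()['ft_torque'])"
```

```text
t 35.8 p [0.4854 0.2139 0.1374] yaw 109.93 tilt [-1.8e-03  8.0e-04 -1.0e+00] F [-11.   -0.8  33.8] gap 0.0128 grip 104.9 q [-0.53  0.5  -0.    1.94  0.    0.7   1.39]
[-0.32348761  1.91851717 -0.36836092]
```

```bash
python3 - <<'E'
from h import *
S=cap('side'); c=S
o=r.get_obs();R=np.array(o['eef_rot']);p=np.array(o['position']);x=-R[:,0];y=R[:,1]
for l,(a,b) in(('a',(-66,58)),('b',(70,-44))):
        X=p+x*a/1000+y*b/1000+[0,0,-.033+.016]; u,v=proj(c,X); ui,vi=int(round(u)),int(round(v))
        print(l,X.round(4),(round(u,1),round(v,1)),'col0',ui-6,'row0',vi-4); 
        print((c['frame'][vi-4:vi+10,ui-6:ui+7].astype(int).sum(2)//3))
E
```

```text
a [0.4037 0.2459 0.1203] (np.float64(262.1), np.float64(155.8)) col0 256 row0 152
[[ 31  32  38  32  33  36  32  26  35  35  31  29  32]
 [ 33  34  28  33  34  31  34  24  32  35  37  31  33]
 [ 52  36  33  30  28  25  25  23  22  33  32  26  29]
 [ 68  63  48  36  64 101 151 177 137 121  44  35 111]
 [ 67  66  80 133 190 202 128 156 211 185 159 136 175]
 [117 109 111 180 204 206  83 132 177 178 174 169 176]
 [119 119 123 149 185 196 178 188 174 178 173 173 169]
 [118 113 115 101 125 133 147 146 127 129 160 175 166]
 [119 118 113  94  98 102 106 102  96 112 160 177 171]
 [118 119 128 141  92  97 100  96  95 105 145 174 172]
 [119 118 116 106  94  96  98 101  94 104 144 178 176]
 [126 124 116  90 100 106 102 103  98 101 104 149 175]
 [125 124 117  92  99 102 101  98  94  97  83 101 168]
 [124 122 119  93  96  98 101 104  95 108 156 179 120]]
b [0.5663 0.1964 0.1204] (np.float64(313.8), np.float64(153.4)) col0 308 row0 149
[[174 172 167 134 120 114 113 114 117 112 117 117 121]
 [174 175 169 134 107 114 128 119 113 110 107 113 112]
 [173 176 171 169 160 194 196 189 174 150 124 107 113]
 [177 171 173 180 198 160  82 127 214 192 165 110 110]
 [177 177 173 182 206 208 154 158 172 164 138 112 113]
 [150 109 112 132 166 172 166 165 155 134 101 118 117]
 [ 98  87  94  98 108 110 109 108 108  96  91 116 112]
 [ 90  92  95  89  96  99 100  99  95  94  93 118 115]
 [ 87  90  98  92  97  99  99  98  93  90  97 119 114]
 [ 90 104 114 102  93  96 100  98 112 155 155 117 115]
 [ 98 104 105 110 108 113 113 109 115 122 118 117 116]
 [ 98  96  99 103 119 110 112 112 105  93 103 120 115]
 [ 90  97  97  91 102 100 104 101  97  92 103 119 116]
 [ 89  98  99  99 100  97 101  94  95  95 104 122 118]]
```

```bash
python3 - <<'E'
from h import *
S=ld('side')
for z in(.123,.125,.127): print('hole b',z,atz(S,314.2,152.2,z).round(4))
print('dowel B',atz(S,314.0,155.9,.110).round(4),'dowel A',atz(S,262.6,158.6,.110).round(4))
for z in(.115,.116,.118): print('hole a',z,atz(S,262.2,156.8,z).round(4))
E
```

```text
hole b 0.123 [0.5692 0.1994 0.123 ]
hole b 0.125 [0.5677 0.1959 0.125 ]
hole b 0.127 [0.5662 0.1925 0.127 ]
dowel B [0.568  0.1981 0.11  ] dowel A [0.4047 0.2451 0.11  ]
hole a 0.115 [0.4047 0.2484 0.115 ]
hole a 0.116 [0.4042 0.2467 0.116 ]
hole a 0.118 [0.4031 0.2431 0.118 ]
```

Hole A is on its dowel at seated height, but the cover is pitched about 0.06 rad with B resting high. It needs a turn back of about 0.9° and a slight pitch down at B.

```bash
python3 -m pendant '[[[0,0,-2.5,0,0,0],[-0.3,0.9,0,0,0,-0.008],[0,0,0,0,0.02,-0.007],[0,0,0,0,0.02,0],[0,0,0.8,0,0,0],[0,0,0.8,0,0,0],[0,0,0.4,0,0,0],[0,0,0,0,0,0]]]' >/dev/null; cat > q.py <<'E'
from h import *
st();o=r.get_obs();print(np.round(o['ft_torque'],2))
c=cap('side');z=[]
for n,(u0,v0) in(('a',(262,156)),('b',(314,154))):
    g=cv2.cvtColor(c['frame'],cv2.COLOR_RGB2GRAY)[v0-5:v0+6,u0-6:u0+7].astype(int); print(n,'col0',u0-6,'row0',v0-5);print(g)
E
python3 q.py
```

```text
t 36.85 p [0.4852 0.2152 0.1364] yaw 110.87 tilt [ 0.0399  0.001  -0.9992] F [-3.1  6.   4.7] gap 0.0125 grip 100.2 q [-0.52  0.52 -0.01  1.9  -0.    0.76  1.41]
[1.54 0.06 0.1 ]
a col0 256 row0 151
[[ 41  35  32  33  31  35  40  33  35  44  39  30  24]
 [ 32  35  37  38  36  38  36  35  34  42  38  33  71]
 [ 29  36  36  28  37  31  32  31  35  30  34  27  56]
 [ 59  40  34  32  28  29  29  28  33  26  29  34  53]
 [ 74  70  51  34  66 102 138 138 118  44  23  40 114]
 [ 69  70  80 133 193 202 137 183 214 187 158 137 172]
 [127 120 115 177 194 207  86 139 178 194 176 170 176]
 [127 125 122 166 160 170 179 190 176 179 175 173 174]
 [126 125 126 107 128 143 149 144 123 130 163 176 171]
 [127 126 125  89  99 106 108 105 100 111 161 176 176]
 [129 129 120  92  94  95 103  98  97 107 148 178 176]]
b col0 308 row0 149
[[175 167 129 121 125 124 121 122 123 120 126 125 124]
 [177 175 163 115 124 120 119 123 121 119 121 123 125]
 [175 176 173 154 163 194 194 178 165 141 123 122 123]
 [180 175 178 188 203 127 108 149 214 169 142 123 125]
 [174 153 159 183 194 157 120 166 190 169 140 128 119]
 [149 118 128 152 182 189 182 162 160 138 103 127 123]
 [ 95  95  94 102 113 119 117 109 107  98 100 125 126]
 [ 88  93  98  91  99  97  97 101 101  93 100 124 126]
 [ 90  95  99  94  98  97  99 103  99  95 109 126 123]
 [ 92 104 107 103  96  99 102 100  98 116 167 125 127]
 [103 105 109 117 112 113 108 112 117 118 124 125 127]]
```

```bash
python3 -m pendant '[[[-0.1,0.5,0,0,0.015,0],[0,0,0,0,0.015,0],[0,0,0.7,0,0,0],[0,0,0.7,0,0,0],[0,0,0.6,0,0,0],[0,0,0,0,0,0],[0,0,0,0,0,0],[0,0,0,0,0,0]]]' >/dev/null; python3 q.py
```

```text
t 37.9 p [0.4857 0.216  0.1342] yaw 110.88 tilt [ 0.0684  0.0011 -0.9977] F [ 3.4  8.5 -3.6] gap 0.0131 grip 99.2 q [-0.51  0.54 -0.01  1.88 -0.01  0.8   1.42]
[ 2.18 -1.26  0.15]
a col0 256 row0 151
[[ 31  36  35  38  35  31  37  37  40  39  36  35  36]
 [ 38  38  40  35  37  35  35  34  33  36  31  27  51]
 [ 28  33  34  35  35  29  31  35  30  34  33  28  59]
 [ 53  40  35  26  32  27  27  25  27  27  31  31  57]
 [ 73  70  53  50  87 106 139 138 120  46  26  45 110]
 [ 69  72  90 153 201 202 134 179 212 180 125 139 169]
 [121 119 114 186 194 166  88 154 217 186 168 170 171]
 [124 123 119 160 169 174 190 184 152 144 173 171 172]
 [126 128 109 109 121 126 133 127 101 131 178 173 169]
 [127 123 110  92  99 101 105 100  94 121 180 173 173]
 [130 127 121  92  96  99 101 101  99 110 146 177 174]]
b col0 308 row0 149
[[174 129 101 123 128 124 124 123 122 122 125 122 126]
 [176 167 136 118 126 126 126 122 121 122 123 124 124]
 [174 176 164 117 119 122 122 119 120 124 120 126 125]
 [174 174 169 142 149 167 169 162 156 133 119 123 123]
 [176 171 176 187 200 126 138 176 198 166 143 123 123]
 [173 154 141 174 214 158 129 173 195 167 128 126 123]
 [136 112 107 161 176 180 173 173 175 135 109 128 123]
 [ 94  98  94 105 110 133 124 110 109 103 107 122 124]
 [ 90  95  94  95  99  98 105  99  95  96 111 130 123]
 [ 92  95 100  95  98 101 102  99  94 102 137 127 126]
 [ 90  98 105  99 104 103 100  99 100 109 138 128 125]]
```

```bash
python3 -m pendant '[[[-0.3,0.8,0,0,0.01,0],[0,0,0,0,0.01,0],[0,0,0.7,0,0,0],[0,0,0.7,0,0,0],[0,0,0.6,0,0,0],[0,0,0,0,0,0],[0,0,0,0,0,0],[0,0,0,0,0,0]]]' >/dev/null; python3 q.py
```

```text
t 38.95 p [0.4855 0.2162 0.1329] yaw 110.86 tilt [ 8.820e-02  6.000e-04 -9.961e-01] F [-0.9  3.8 13.9] gap 0.013 grip 101.9 q [-0.51  0.55 -0.01  1.86 -0.01  0.82  1.42]
[ 1.05 -0.46  0.29]
a col0 256 row0 151
[[ 38  36  37  32  35  36  33  36  37  40  33  29  26]
 [ 35  36  33  33  32  32  37  35  31  32  35  35  52]
 [ 35  34  38  33  37  28  37  32  32  36  38  25  78]
 [ 53  44  27  29  32  29  29  24  24  32  29  27  48]
 [ 75  67  51  36  64  91  94  92  80  50  18  43 108]
 [ 69  71  79 141 196 191 132 176 200 168 120 109 170]
 [123 122 115 186 207 121  73 151 214 184 170 169 175]
 [130 122 117 168 194 176 181 193 199 175 172 174 170]
 [127 121 104 111 133 147 146 145 127 135 176 173 168]
 [129 123 110  93 102 108 106 103  98 119 179 173 167]
 [130 128 104  93  97  99 103  99  95 113 157 178 175]]
b col0 308 row0 149
[[150 134 101 124 130 125 123 120 126 122 127 124 123]
 [172 163  96 119 127 127 124 125 122 121 119 123 124]
 [177 172 139 114 113 120 128 124 124 127 120 122 127]
 [179 175 166 119 130 132 134 129 120 126 120 123 118]
 [177 175 173 171 192 195 165 195 175 156 124 122 121]
 [175 173 177 191 207  93  91 186 214 166 143 124 126]
 [175 159 166 177 177 196 180 188 200 169 127 121 125]
 [116 108 112 124 125 157 147 144 143 107 107 127 128]
 [ 95  95  94  99 100 108 112 108 103  95 107 124 127]
 [ 92  97  95  97  99  99  97  99  97  94 103 126 127]
 [ 94  93  98 102  99  97 100 101  93 107 134 128 128]]
```

```bash
python3 -m pendant '[[[-0.1,0.4,0,0,0.006,0],[0,0,0.6,0,0,0],[0,0,0.6,0,0,0],[0,0,0.6,0,0,0],[0,0,0,0,0,0],[0,0,0,0,0,0],[0,0,0,0,0,0],[0,0,0,0,0,0]]]' >/dev/null; python3 q.py
```

```text
t 40.0 p [0.4855 0.2163 0.1329] yaw 110.84 tilt [ 9.360e-02  4.000e-04 -9.956e-01] F [-9.9 -2.3 47.4] gap 0.013 grip 107.0 q [-0.51  0.55 -0.01  1.86 -0.01  0.83  1.42]
[-0.57  1.95  0.38]
a col0 256 row0 151
[[ 31  34  36  34  36  26  30  36  39  32  36  33  33]
 [ 32  40  33  33  35  35  32  36  33  40  41  34  52]
 [ 32  38  38  28  36  36  32  34  35  34  30  34  74]
 [ 54  38  35  28  26  34  28  35  21  32  28  28  50]
 [ 74  73  55  42  60  94  94  93  85  50  20  46 112]
 [ 69  70  79 136 194 192 131 176 201 166 118 108 172]
 [125 116 112 186 210 122  69 148 214 179 170 168 176]
 [128 125 116 169 190 177 177 197 200 179 191 174 171]
 [127 123 102 106 130 145 146 143 129 137 178 173 167]
 [128 125 112  94 101 106 107 105  98 116 176 172 170]
 [132 122 109  90  96  99  97 101  98 110 160 175 175]]
b col0 308 row0 149
[[153 135 100 125 127 123 128 122 121 122 120 125 121]
 [173 160  98 124 126 126 125 125 124 123 125 122 124]
 [177 170 136 117 119 122 123 120 121 122 124 121 123]
 [178 172 163 118 128 133 131 131 122 124 123 120 124]
 [173 173 170 175 194 197 163 200 177 149 124 123 124]
 [177 170 176 188 203  77  88 187 208 170 143 123 122]
 [176 161 161 180 175 196 182 187 198 171 127 127 124]
 [119 107 112 126 127 154 149 145 142 108 108 127 128]
 [ 90  95  97  96 103 109 110 109 104  94 107 126 123]
 [ 88  97  96  99  98 100 100 101 100  90 110 129 125]
 [ 92  95  97 103 102 100 102 101  92 102 140 126 128]]
```

54 N with no further movement, and TCP at seated height: the cover is down. Ease off, release, retreat vertically and check flatness.

```bash
python3 -m pendant '[[[0,0,-1,0,0,0],[0,0,-0.6,0,0,0],[0,0,0,0,0,0],[0,0,0,0,0,0],[0,0,0,0,0,0],[0,0,0,0,0,0],[0,0,0,0,0,0],[0,0,0,0,0,0]]]' >/dev/null; python3 -c "
from h import *
st()"; python3 -m pendant '[[[0,0,0,0,0,0],[0,0,0,0,0,0],[0,0,0,0,0,0],[0,0,0,0,0,0],[1.5,0,-16,0,0,0],[3,0,-32,0,0,0],[5,0,-50,0,0,0],[5,0,-50,0,0,0]]]' 1 >/dev/null;  python3 -m pendant '[[[0,-30,0,0,0,0],[0,-50,0,0,0,0],[0,-55,0,0,0,0],[0,-55,0,0,0,0],[0,-55,0,0,0,0],[0,-50,0,0,0,0],[0,-30,0,0,0,0],[0,0,0,0,0,0]]]' >/dev/null; python3 - <<'E'
from h import *
st()
h=np.radians(20.8);ux=np.array([np.cos(h),np.sin(h)]);uy=np.array([-ux[1],ux[0]])
for n in('side','top'):
    c=cap(n); P=np.array([dep(c,u,v) for v in range(120,260) for u in range(225,345) if c['z_map'][v,u]>0])
    d=P[:,:2]-[.4865,.2160]; x=d@ux;y=d@uy
    def fit(k):
        A=np.c_[x[k],y[k],np.ones(k.sum())];z=P[k,2]
        for _ in range(4):
            s=np.linalg.lstsq(A,z,rcond=None)[0]; e=abs(z-A@s); m=e<.003; A=A[m];z=z[m]
        return len(z),s.round(4)
    k=(P[:,2]>.12)&(P[:,2]<.133)&(abs(x)<.055)&(abs(y)<.04)&(np.hypot(x,y)>.028); print(n,'mid plane (slope x,y,z0; expect 0,0,.126)',fit(k))
    for l,(a,b) in(('a',(-.066,.058)),('b',(.07,-.044))):
        k=(np.hypot(x-a,y-b)<.010)&(P[:,2]>.105); print(l,k.sum(),np.median(P[k,2]).round(4) if k.any() else '', 'expect .116')
E
python3 q.py | tail -24
```

```text
t 41.05 p [0.4855 0.2162 0.1329] yaw 110.84 tilt [ 9.440e-02  2.000e-04 -9.955e-01] F [-1.8  0.  17.9] gap 0.0129 grip 102.3 q [-0.51  0.55 -0.01  1.86 -0.01  0.83  1.42]
t 43.05 p [ 0.5998 -0.0906  0.2815] yaw 110.61 tilt [ 9.570e-02 -9.000e-04 -9.954e-01] F [-0.2 -0.2 -0.3] gap 0.0854 grip 0.0 q [-0.05  0.5   0.12  1.52 -0.02  1.21  2.  ]
side mid plane (slope x,y,z0; expect 0,0,.126) (194, array([0.0005, 0.0166, 0.1253]))
a 12 0.1158 expect .116
b 17 0.1158 expect .116
top mid plane (slope x,y,z0; expect 0,0,.126) (367, array([-0.0034,  0.0006,  0.1268]))
a 30 0.1185 expect .116
b 27 0.1178 expect .116
a col0 256 row0 151
[[ 37  37  35  33  38  34  38  36  38  40  36  32  35]
 [ 28  35  34  36  38  35  36  36  39  38  35  37  53]
 [ 36  36  33  36  34  34  38  31  36  36  37  37  60]
 [ 59  39  33  38  31  33  26  37  28  31  39  31  41]
 [ 78  73  55  36  65  93  94  94  85  50  22  45 111]
 [ 66  73  80 138 208 207 135 182 205 171 123 112 177]
 [131 124 118 192 215 132  87 157 220 193 187 171 179]
 [131 127 120 166 170 161 184 194 185 182 192 176 179]
 [129 130 118 110 127 131 151 146 126 138 180 179 175]
 [129 126 115  96 102 104 109 103 102 123 181 179 173]
 [133 131 123  93 103 104 104 102 102 112 149 181 178]]
b col0 308 row0 149
[[160 139 107 127 128 127 125 126 127 128 129 126 130]
 [178 165 123 128 128 133 130 123 125 122 121 126 125]
 [179 177 141 121 124 129 129 128 126 128 124 126 128]
 [181 178 169 133 133 136 137 138 123 127 128 124 124]
 [182 179 176 176 195 204 171 202 179 154 124 125 126]
 [178 177 182 197 212  96  92 191 214 174 148 129 126]
 [175 148 167 183 188 201 184 190 207 175 131 127 126]
 [121 105 111 114 137 155 150 149 145 114 111 130 130]
 [ 92 101  96  98 105 113 109 109 103  95 111 131 126]
 [ 96 100 102  99 103 102 101 101  97  98 116 128 132]
 [ 92  98 101  97 103 105 103 100  98  99 109 134 130]]
```

Lugs read 0.116 m at both ends, the plane is level, and the gripper is clear. Handing in.

```bash
python3 -c "
from rig import r
print(r.finish_job())"
```

```text
the job is handed in; nothing more can be done
None
```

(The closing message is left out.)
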